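# Index the specimen carousel on by one station

### The arm

A 6-joint arm with a two-finger parallel gripper is mounted at the origin on a cart in front of the work surface, level with it; the furniture and walls round the work are solid. World frame = base frame: x ahead of the robot, y to its left, z up, the work surface at z = 0. Lengths are in m, angles in degrees, forces in N, time in s.
With the tool pointing down it reaches from about 0.3 to 0.75 m from the base axis. Payload 8.5 kg.
Tool frame: the origin (TCP) lies on the centre line of the jaws, within the pads' length; the fingertips stand 17 mm ahead of it and the grasp point (between the pads) lies 2 mm behind it (env.tcp_to_tips is the distance from the TCP to the fingertips, in m); z points along the fingers, y is the line along which they close (so a half turn about z gives the same grasp; the last joint's range is limited). The gripper opens to 85 mm and grips with 20 to 120 N. Pads are 22 mm wide; open, the fingers measure 114 mm over their backs; the gripper's body (76 mm by 85 mm) begins 54 mm behind the grasp point. The pads swing forward as they close: fully open they stand 13 mm farther back than shut.
Start: joints at [61.92, 21.807, 74.336, -0, 83.858, -12.336], TCP at [0.149, 0.529, 0.248] pointing down, gripper open.
Joint ranges: [-178.18, 178.18], [-50.72, 133.34], [12.68, 142.11], [-81.47, 261.47], [9.98, 163.14], [-165.26, 165.26]. Speed limits (degrees/s): [136.94, 136.94, 180, 180, 180, 180].

### API

Orientations are given as a 3x3 rotation matrix whose columns are the frame's x, y, z axes.
In Python, from rig import env gives the robot as it stands. The module is installed in compiled form; this text tells all that it offers.
- The arm moves only by the shell command python3 -m pendant 'ROWS' [FORCE]. ROWS is JSON, a list of rows, each a list of 7 numbers: the opening, from 0 (shut) to 1 (fully open), then the shift along the tool's x, y, z in m, then the turn, a rotation vector about the tool's x, y, z in rad. A call has 1 to 5 rows; each row is the pose to reach, as a shift and turn from the pose commanded when the call began, along the tool's axes at that moment; what a row does not reach only later rows make up. A row lasts 1/8 s, in which the tool goes at most 62.5 mm and 10.7 degrees, less where a joint would pass 70% of its speed; a pose out of reach is approached as far as the arm can. A call with a gripper value outside its range is refused whole. The fingers move at their own pace and stop on an object; FORCE is the grip in N (left out, the last holds). Time passes only in rows, so rows that repeat a pose let the fingers close. It gives the time, the measured TCP pose, the force, the opening and the grip force at its end, in the units of the state.
- env.observe(): the state, without advancing time (a new reading comes with each control period).
- env.get_image(name): name is "scene" or "top" or "wrist"; returns a dict with "image" (480x640x3 uint8, blue, green, red), "fx", "fy", "cx", "cy" (pixels), "pose" (4x4, takes a point from camera to world coordinates). Camera axes: x right, y up, looking along -z (the intrinsics and any distortion apply to the point x, -y, -z); pixel columns grow to the right and rows downward; lengths in m; the calibration is good to about 2 mm. A picture is of the moment at which its call begins. There is no depth.
- env.close_job(): hands the job in; it is judged then, once.
Trained networks look in the newest picture that a camera, given by its name, has taken for a name from the list of things; names that differ only in an ending like _2 or _b are one class to them, and where a whole thing is asked for, a point or a joint stands for the part that bears it (a point fixed in the world has none). Each returns a list of dicts, best first, with "conf" (0 to 1); they miss things now and then, are a little off and sometimes report something else, mostly with a low value. They report only what shows in the picture. A call takes as long as a camera call. They do not tell look-alikes from the thing itself.
- env.find_in(camera, thing): "bbox" ([centre column, centre row, width, height] in pixels, round what is visible of it).
- env.trace(camera, thing): "mask" (480x640 bool, what is visible of it) and "bbox" ([centre column, centre row, width, height] in pixels, round what is visible of it).
- env.tip_of(camera, thing): "centre" ([column, row] in pixels: a listed point, or the origin of a listed thing).
The state is a dict: "time_s": time; "q": joint angles; "qvel": joint speeds; "joint_efforts": joint torques, N m; "position": TCP position; "tool_rot": TCP orientation; "ft_force": force on the tool from outside, world axes, zero at the start; "wrist_torque": the same for the moment, N m; "grip_width": finger opening in m; "gripper_force": force on a finger pad.
Only numpy, scipy, OpenCV 4.12 (cv2) and the standard library are available. Lean on these libraries where they do the work, as an engineer would, in place of code of your own. Each camera call takes 0.05 s, during which the arm holds its last target. There are 200 camera calls.

### The job

The cup at the code reader has been read: index the specimen carousel on by exactly one station, clockwise seen from above, so that the next cup stands before the reader. With the fingertips, press the spring plunger's cap in while the disc still stands in its notch, turn the disc (the guard round the cap takes the push), and let the plunger spring fully up so that it locks in the next notch. Nothing is to be picked up: do not touch the cups, do not turn the disc backwards or on past the next notch, leave the label roll, the orange decapper and the wipe pack where they are, and finish clear of everything.

Things in the scene. Friction and masses are not known exactly. Their poses are not given: they have to be found in the camera images.
- spindle (a point): Centre of the carousel, on its vertical turning axis, at the disc's top face (48 mm above the worktop). Round aluminium disc, 216 mm across, with six equally spaced cup nests (grey rings 16 mm high, centres 75 mm from the axis) and a dark hub 66 mm above the worktop. It lies over a fixed steel index plate, 236 mm across, with six notches in its rim, 60 degrees apart.
- button (a point): Centre of the flat top of the plunger's round black cap: 39 mm across, 84 mm above the worktop when up, 130 mm from the axis, midway between two nests, at the start on the robot's side. It moves with the cap and goes round with the disc. It is pressed straight down.
- guard (a point): Point over the cap's centre, level with the tops of the guard (100 mm above the worktop, 16 mm above the cap when up). The guard, part of the disc, is a U of aluminium: two upright cheeks, before and behind the cap in the direction of turning, each 34 mm long radially, 8 mm thick, 46 mm apart inside; open towards the hub and outwards. A sideways push on a cheek turns the disc.
- reader (a point): Middle of the front window of the fixed black code reader (housing 50 mm wide, top 91 mm above the worktop) on an outrigger of the white base, 157 mm from the axis, on the far left of the carousel; it faces the axis and does not move.
- plunger (a joint): How far the plunger is pressed in: 0 = fully up, 0.009 m = fully in. A spring lifts it with 3 N at the top, 7.5 N at the bottom. A key at its foot stands in a notch of the plate from below and is free of it from 0.005 m on. Between notches the plate itself holds the plunger at 0.005 m, so the cap need not be pressed there; at a notch it springs up unless something presses on it.
- carousel (a joint): Angle of the disc, rad: 0 at the start, positive clockwise seen from above; notches every 1.047 (60 degrees), with about 0.013 of play either way. Friction takes 2 to 4 N at the guard to overcome; the disc stays where it is left.
- cup_a_mid (a point): Centre of a white screw-cap specimen cup, 53 mm high, 44 mm across at its orange lid, standing loose in one of the nests, its lid 101 mm above the worktop. Not to be touched.
- cup_b_mid (a point): Centre of a white screw-cap specimen cup, 53 mm high, 44 mm across at its blue lid, standing loose in one of the nests, its lid 101 mm above the worktop. Not to be touched.
- cup_c_mid (a point): Centre of a white screw-cap specimen cup, 53 mm high, 44 mm across at its orange lid, standing loose in one of the nests, its lid 101 mm above the worktop. Not to be touched.
- cup_d_mid (a point): Centre of a white screw-cap specimen cup, 53 mm high, 44 mm across at its orange lid, standing loose in one of the nests, its lid 101 mm above the worktop. Not to be touched.
- roll_mid (a point): Centre of a white roll of labels lying flat, 66 mm across, 28 mm high; a bystander.
- decap_mid (a point): Centre of an orange hand decapper, 35 mm across, 70 mm high; a bystander.
- wipes_mid (a point): Centre of a soft pack of wipes with a green flap, 112 x 75 mm, 41 mm high; a bystander.
Mind the look-alikes: they are no part of the job. What is shaped like the part that bears cup_d_mid but green or purple is not meant.

How it is judged:
By the outcome, as a careful person would: the job done as asked, in the order asked, and still so for the second after the job is handed in, with the robot touching nothing.
It also fails if it takes over 46 s, if anything falls off the work surface, if the arm or the gripper's body presses on something with over 40 N, if the wrist force passes 120 N, or if a joint passes its speed limit or range.

## Working session

There is one attempt and no reset: what is moved stays moved. The work goes in short steps, Python scripts to look and compute and a shell command to move; the robot and the scene stay as the last step left them, time stands still between calls to the robot, and variables do not carry over. Pictures are saved under pics/ and viewed, at most 10 in all, crops included, and the job is handed in when it is done.

```bash
mkdir -p pics; cat > h.py <<'E'
import numpy as np, cv2
from rig import env
def ray(im,uv):
    T=np.array(im["pose"]); d=np.array([(uv[0]-im["cx"])/im["fx"],-(uv[1]-im["cy"])/im["fy"],-1.0])
    return T[:3,3],T[:3,:3]@d
def atz(im,uv,z):
    o,d=ray(im,uv); return o+d*(z-o[2])/d[2]
def proj(im,p):
    T=np.array(im["pose"]); c=T[:3,:3].T@(np.array(p)-T[:3,3]); return [im["cx"]+im["fx"]*c[0]/-c[2], im["cy"]-im["fy"]*c[1]/-c[2]]
Z=dict(spindle=.048,button=.084,guard=.1,reader=.075,cup_a_mid=.0745,roll_mid=.014,decap_mid=.035,wipes_mid=.02)
E
python3 - <<'E'
from h import *
np.set_printoptions(precision=4,suppress=True)
for c in ("top","scene"):
    im=env.get_image(c); cv2.imwrite(f"pics/{c}0.png",im["image"]); print(c,im["pose"][:3],[k for k in im])
    for n,z in Z.items():
        for r in env.tip_of(c,n)[:6]: print(n,np.round(r["centre"],1),round(r["conf"],2),atz(im,r["centre"],z))
s=env.observe(); print(s["position"],s["tool_rot"],s["time_s"])
E
```

```text
top [[-0.0417  0.9778 -0.2055  0.2259]
 [-0.9991 -0.0404  0.0104 -0.066 ]
 [ 0.0019  0.2058  0.9786  1.6289]] ['image', 'fx', 'fy', 'cx', 'cy', 'pose']
spindle [264.1 240.6] 0.7 [0.577  0.0572 0.048 ]
spindle [413.7 277.2] 0.61 [ 0.4618 -0.3349  0.048 ]
button [317.5 252.3] 0.65 [ 0.5321 -0.0836  0.084 ]
button [255.2 261.2] 0.39 [0.5153 0.0788 0.084 ]
guard [313.6 250.8] 0.69 [ 0.5333 -0.0735  0.1   ]
guard [316.4 250.6] 0.22 [ 0.5335 -0.0807  0.1   ]
reader [204.7 245.3] 0.73 [0.5648 0.211  0.075 ]
cup_a_mid [286.2 255.3] 0.46 [ 0.5294 -0.0016  0.0745]
roll_mid [414.5 276.9] 0.81 [ 0.4676 -0.3429  0.014 ]
decap_mid [368.7 296.1] 0.71 [ 0.4183 -0.2144  0.035 ]
decap_mid [419.2 222.1] 0.46 [ 0.6139 -0.3633  0.035 ]
wipes_mid [371.6 299.1] 0.86 [ 0.4118 -0.2231  0.02  ]
scene [[ 0.7424  0.479  -0.4685  0.0227]
 [-0.67    0.524  -0.5259 -0.6532]
 [-0.0064  0.7043  0.7099  0.8877]] ['image', 'fx', 'fy', 'cx', 'cy', 'pose']
spindle [293.7 228.6] 0.78 [0.5905 0.054  0.048 ]
spindle [296.7 201.4] 0.74 [0.6575 0.1214 0.048 ]
spindle [308.1 254.3] 0.48 [ 0.5605 -0.0287  0.048 ]
spindle [263.6 207.8] 0.25 [0.585  0.1563 0.048 ]
button [310.5 258.8] 0.6 [ 0.5326 -0.0684  0.084 ]
guard [311.  254.5] 0.68 [ 0.5312 -0.0717  0.1   ]
reader [239.7 196.8] 0.97 [0.5502 0.1986 0.075 ]
cup_a_mid [282.6 244. ] 0.91 [0.5239 0.011  0.0745]
roll_mid [386.6 385.9] 0.7 [ 0.4659 -0.3482  0.014 ]
decap_mid [447.4 335.3] 0.83 [ 0.6212 -0.3592  0.035 ]
wipes_mid [318.1 352.6] 0.62 [ 0.4199 -0.215   0.02  ]
wipes_mid [298.7 202.7] 0.37 [0.6791 0.1402 0.02  ]
[0.1492 0.5294 0.2483] [[-0.9625  0.2714 -0.    ]
 [ 0.2714  0.9625  0.0001]
 [ 0.      0.     -1.    ]] 0.9
```

View pics/top0.png

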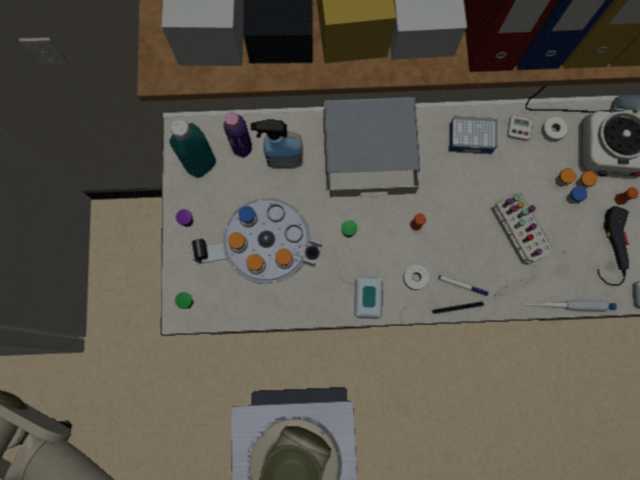

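View pics/scene0.png

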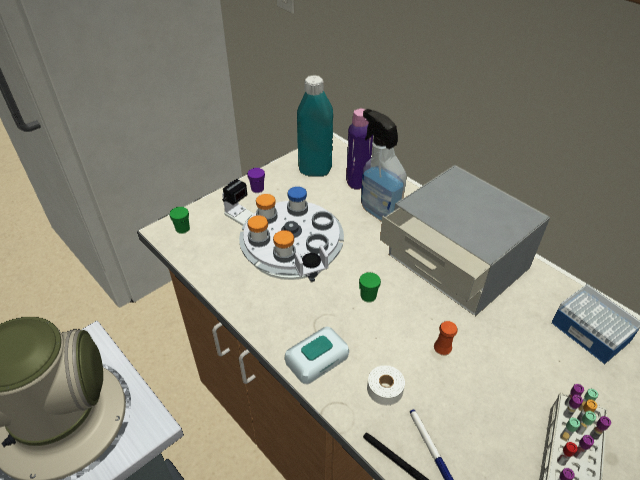

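The top view shows the carousel hub at about (266,240) and the cap with its guard at (313,252), with the reader at (200,248). The orange cups sit at (237,242), (256,264) and (284,258), and the blue one at (247,215). The scene view agrees. I'll go above the cap with the fingers shut and then look with the wrist camera.

```bash
python3 -m pendant '[[0,-0.046,-0.041,0,0,0,0],[0,-0.092,-0.082,0,0,0,0],[0,-0.138,-0.123,0,0,0,0],[0,-0.184,-0.164,0,0,0,0],[0,-0.23,-0.205,0,0,0,0]]'; python3 -m pendant '[[0,-0.046,-0.041,0,0,0,0],[0,-0.092,-0.082,0,0,0,0],[0,-0.138,-0.123,0,0,0,0],[0,-0.184,-0.164,0,0,0,0],[0,-0.23,-0.205,0,0,0,0]]'; python3 -m pendant '[[0,-0.04,-0.035,0,0,0,0],[0,-0.071,-0.0635,0,0,0,0],[0,-0.071,-0.0635,0,0,0,0],[0,-0.071,-0.0635,0,0,0,0]]'
cat > look.py <<'E'
from h import *
import sys
np.set_printoptions(precision=4,suppress=True)
s=env.observe(); print(s["position"],s["tool_rot"].tolist() if hasattr(s["tool_rot"],"tolist") else s["tool_rot"],s["time_s"],s["q"],s["ft_force"],s["grip_width"])
im=env.get_image("wrist"); cv2.imwrite(f"pics/{sys.argv[1]}.png",im["image"])
for n,z in Z.items():
    for r in env.tip_of("wrist",n)[:4]: print(n,np.round(r["centre"],1),round(r["conf"],2),atz(im,r["centre"],z))
E
python3 look.py w1
```

```text
time_s: 1.52
position: [0.3157, 0.2679, 0.2486]
tool_rot: [[-0.963, 0.271, 0.001], [0.271, 0.963, 0.0], [-0.001, 0.001, -1.0]]
ft_force: [0.2, 0.9, 0.7]
grip_width: 0.0002
gripper_force: 0.0
time_s: 2.15
position: [0.4816, 0.0079, 0.2485]
tool_rot: [[-0.962, 0.272, 0.001], [0.272, 0.962, 0.0], [-0.001, 0.0, -1.0]]
ft_force: [1.6, 0.2, -0.9]
grip_width: -0.0004
gripper_force: 0.0
time_s: 2.65
position: [0.5314, -0.07, 0.2482]
tool_rot: [[-0.963, 0.271, -0.001], [0.271, 0.963, 0.0], [0.001, 0.0, -1.0]]
ft_force: [0.4, -0.0, -0.2]
grip_width: -0.0001
gripper_force: 0.0
[ 0.5314 -0.07    0.2482] [[-0.9625207330630474, 0.27120762023204203, -0.0005149289719569545], [0.27120745060371776, 0.9625208451200582, 0.00037609360675338807], [0.0005976293213368854, 0.00022234532034617132, -0.9999997967008558]] 2.65 [-20.1663  20.4193  76.5365   0.0101  83.0794 -94.4314] [ 0.356  -0.006  -0.1703] -5.5342783728513964e-05
spindle [467.6 222.3] 0.76 [0.5803 0.051  0.048 ]
button [321.3 221.5] 0.92 [ 0.5354 -0.0702  0.084 ]
guard [324.2 226.9] 0.65 [ 0.5358 -0.0681  0.1   ]
cup_a_mid [409.8 174.6] 0.8 [0.5201 0.0057 0.0745]
roll_mid [ 28.3 209.8] 0.79 [ 0.4663 -0.3432  0.014 ]
roll_mid [573.5 196.9] 0.34 [0.5953 0.1627 0.014 ]
decap_mid [ 72.6 354.7] 0.73 [ 0.6151 -0.3562  0.035 ]
wipes_mid [129.  120.1] 0.97 [ 0.4169 -0.2133  0.02  ]
wipes_mid [320.  217.4] 0.23 [ 0.5479 -0.0749  0.02  ]
```

View pics/w1.png

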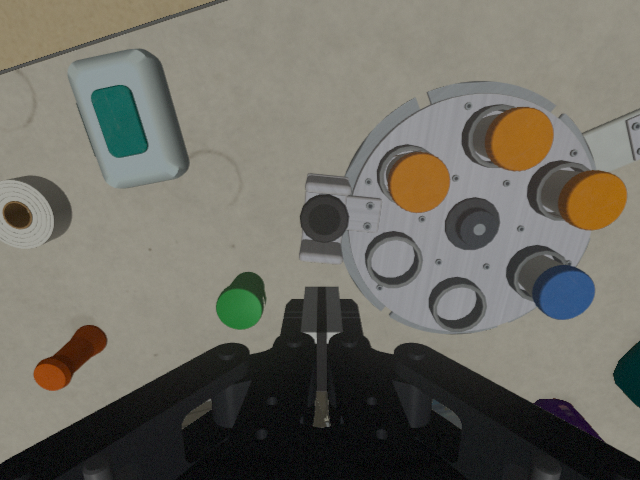

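The wrist view shows the cap at about (324,218) between its two cheeks at rows 185 and 250, with the hub at (470,224). The orange neighbour cup's lid is at (418,182). All of this agrees with the networks. Next I align with the cap and come down to just above it.

```bash
python3 -m pendant '[[0,-0.0033,0.0015,0.04,0,0,0.082],[0,-0.0033,0.0015,0.08,0,0,0.082],[0,-0.0033,0.0015,0.11,0,0,0.082],[0,-0.0033,0.0015,0.11,0,0,0.082]]'; python3 look.py w2
```

```text
time_s: 3.6
position: [0.5346, -0.0696, 0.1368]
tool_rot: [[-0.937, 0.349, -0.004], [0.349, 0.937, 0.001], [0.004, -0.0, -1.0]]
ft_force: [-0.1, -0.4, 0.9]
grip_width: 0.0006
gripper_force: 0.0
[ 0.5346 -0.0696  0.1368] [[-0.9370191520665083, 0.3492557188764498, -0.003943538088540652], [0.3492527909638601, 0.9370274496920025, 0.001430568997260648], [0.0041948378414090985, -3.682113490935049e-05, -0.9999912009511325]] 3.6 [-20.0079  27.0159  85.8589  -0.0003  67.3655 -89.566 ] [-0.1038 -0.4233  0.8916] 0.0006358309592882298
spindle [536.1 249.7] 0.61 [0.5795 0.0502 0.048 ]
button [322.2 271.2] 0.96 [ 0.5343 -0.0682  0.084 ]
guard [320.9 283.4] 0.73 [ 0.5336 -0.0686  0.1   ]
guard [539.7 248.9] 0.35 [0.552  0.0292 0.1   ]
reader [539.5 249.9] 0.5 [0.5659 0.0401 0.075 ]
cup_a_mid [457.4 193.2] 0.82 [0.5223 0.0079 0.0745]
wipes_mid [ 33.7 143.7] 0.96 [ 0.4178 -0.2145  0.02  ]
```

View pics/w2.png

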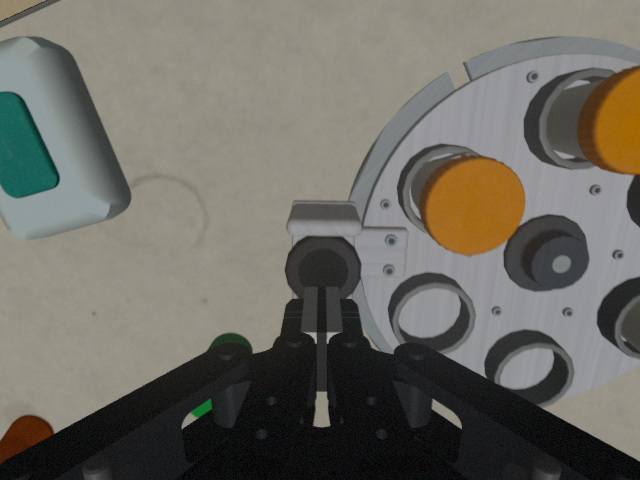

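The fingertips (322,300) stand over the cap's centre line at (322,268), with the upper cheek at row 215 clear of them. Now I press down in small steps.

```bash
python3 -m pendant '[[0,0,0.001,0.015,0,0,0],[0,0,0.001,0.030,0,0,0],[0,0,0.001,0.034,0,0,0],[0,0,0.001,0.034,0,0,0]]';python3 -m pendant '[[0,0,0,0.003,0,0,0],[0,0,0,0.006,0,0,0],[0,0,0,0.006,0,0,0]]'
```

```text
time_s: 4.55
position: [0.5357, -0.069, 0.1038]
tool_rot: [[-0.937, 0.349, -0.001], [0.349, 0.937, 0.0], [0.001, -0.0, -1.0]]
ft_force: [-0.2, -0.6, 0.3]
grip_width: 0.0002
gripper_force: 0.0
time_s: 4.92
position: [0.536, -0.0691, 0.0986]
tool_rot: [[-0.937, 0.349, 0.001], [0.349, 0.937, -0.0], [-0.001, -0.0, -1.0]]
ft_force: [-0.5, -0.8, 2.6]
grip_width: 0.0002
gripper_force: 1.6
```

```bash
python3 -m pendant '[[0,0,0,0.002,0,0,0],[0,0,0,0.004,0,0,0],[0,0,0,0.0045,0,0,0],[0,0,0,0.0045,0,0,0],[0,0,0,0.0045,0,0,0]]'
```

```text
time_s: 5.55
position: [0.536, -0.0691, 0.0941]
tool_rot: [[-0.937, 0.349, 0.001], [0.349, 0.937, -0.0], [-0.001, -0.0, -1.0]]
ft_force: [0.3, -0.1, 5.5]
grip_width: 0.0002
gripper_force: 2.7
```

```bash
python3 -m pendant '[[0,0,0,0.001,0,0,0],[0,0,0,0.0015,0,0,0],[0,0,0,0.0015,0,0,0]]'; python3 - <<'E'
from h import *
f=[]
for i in range(6): env.get_image("wrist"); f.append(env.observe()["ft_force"])
print(np.mean(f,0),np.std(f,0))
E
```

```text
time_s: 5.92
position: [0.536, -0.0691, 0.0926]
tool_rot: [[-0.937, 0.349, 0.001], [0.349, 0.937, -0.0], [-0.001, -0.0, -1.0]]
ft_force: [-0.5, -0.0, 5.6]
grip_width: 0.0002
gripper_force: 3.0
[-0.12766773 -0.09504296  6.01730663] [0.51011519 0.41960875 0.49038982]
```

```bash
python3 -m pendant '[[0,0.005,0,0.0012,0,0,0],[0,0.010,0,0.0012,0,0,0],[0,0.015,0.0005,0.0012,0,0,0.03]]'; python3 -m pendant '[[0,0.004,0.0003,0,0,0,0.03],[0,0.008,0.0008,0,0,0,0.06],[0,0.012,0.0014,0,0,0,0.09]]'; python3 look.py w3
```

```text
time_s: 6.6
position: [0.523, -0.0637, 0.0919]
tool_rot: [[-0.926, 0.378, 0.004], [0.378, 0.926, -0.001], [-0.004, 0.0, -1.0]]
ft_force: [2.0, 0.2, 7.4]
grip_width: -0.0004
gripper_force: 3.6
time_s: 6.98
position: [0.5125, -0.0578, 0.0919]
tool_rot: [[-0.888, 0.46, 0.004], [0.46, 0.888, -0.001], [-0.004, 0.001, -1.0]]
ft_force: [2.6, 0.1, 7.2]
grip_width: -0.0004
gripper_force: 3.5
[ 0.5125 -0.0578  0.0919] [[-0.8878933580902831, 0.46003295134456174, 0.0038817955088067953], [0.4600324387572955, 0.8879014559716829, -0.0010769282151881984], [-0.003942074349273023, 0.0008295544452678298, -0.9999918859117043]] 6.975 [-19.6099  28.3496  92.9715   0.0194  58.4486 -82.2307] [2.5658 0.1273 7.2131] -0.00044362662435110556
spindle [584.2 297. ] 0.72 [0.5802 0.0524 0.048 ]
cup_a_mid [497.9 224.1] 0.98 [0.5132 0.0196 0.0745]
wipes_mid [585.9 299.1] 0.37 [0.6041 0.0653 0.02  ]
```

View pics/w3.png

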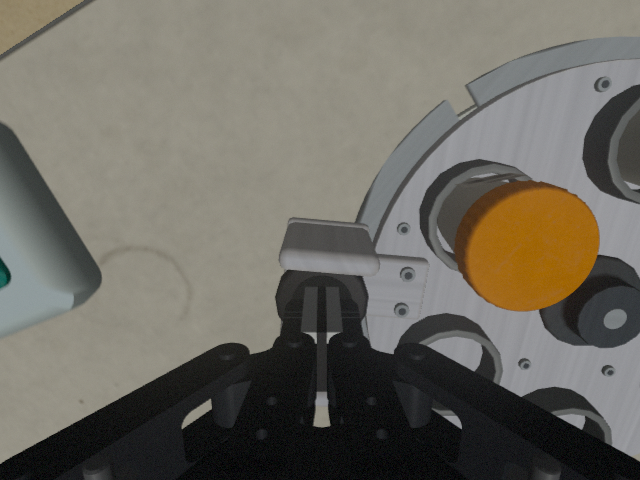

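The disc is following: the cup has turned by about 11° and the finger is still central on the cap. Next I lift clear of the cap so it rests on the plate, keep the fingertips between the cheeks, and push on the leading cheek.

```bash
cat > arc.py <<'E'
from h import *
import sys
S=np.array([.580,.051]); s=env.observe(); R=np.array(s["tool_rot"]); p=np.array(s["position"])
a,z=float(sys.argv[1]),float(sys.argv[2])
th0=np.degrees(np.arctan2(*(p[:2]-S)[::-1])); print("phi of tcp",-110.4-th0,"r",np.hypot(*(p[:2]-S)), s["time_s"],np.round(s["ft_force"],1))
for f in map(float,sys.argv[3:]):
    t=np.radians(-110.4-f); o=np.array([np.cos(t),np.sin(t)]); tan=np.array([np.sin(t),-np.cos(t)])
    q=S+.129*o+a*tan; d=R.T@(np.r_[q,z]-p)
    yaw=np.arctan2(R[1,1],R[0,1]); rz=yaw-(t+np.pi)
    rz=(rz+np.pi)%(2*np.pi)-np.pi
    print(f,np.round(d,4),round(rz,3))
E
python3 -m pendant '[[0,0,0,-0.006,0,0,0.03],[0,0,0,-0.012,0,0,0.07],[0,0,0,-0.012,0,0,0.075]]'; python3 arc.py 0.012 0.104 12 16 20 24 28
```

```text
time_s: 7.8
position: [0.5112, -0.0574, 0.103]
tool_rot: [[-0.852, 0.524, -0.0], [0.524, 0.852, 0.0], [0.0, -0.0, -1.0]]
ft_force: [-0.6, -0.2, -1.2]
grip_width: 0.0
gripper_force: 0.0
phi of tcp 12.0175433241033 r 0.12838451347661234 7.8 [-0.6 -0.2 -1.2]
12.0 [ 0.012  -0.0005 -0.001 ] 0.014
16.0 [ 0.0209  0.0008 -0.001 ] 0.084
20.0 [ 0.0298  0.0027 -0.001 ] 0.153
24.0 [ 0.0385  0.0052 -0.001 ] 0.223
28.0 [ 0.0469  0.0083 -0.001 ] 0.293
```

```bash
python3 -m pendant '[[0,0.006,-0.0005,-0.001,0,0,0.01],[0,0.012,-0.0005,-0.001,0,0,0.014],[0,0.0209,0.0008,-0.001,0,0,0.084],[0,0.0298,0.0027,-0.001,0,0,0.153],[0,0.0385,0.0052,-0.001,0,0,0.223]]';  python3 arc.py 0.012 0.104 24 28 32 36 40 44; python3 - <<'E'
from h import *
im=env.get_image("wrist")
for r in env.tip_of("wrist","cup_a_mid"): 
    p=atz(im,r["centre"],.0745); print(r["conf"],p, -143.5-np.degrees(np.arctan2(p[1]-.051,p[0]-.58)))
E
```

```text
time_s: 8.43
position: [0.4813, -0.0333, 0.104]
tool_rot: [[-0.713, 0.701, 0.001], [0.701, 0.713, -0.002], [-0.002, -0.0, -1.0]]
ft_force: [3.0, -5.0, -3.7]
grip_width: 0.0
gripper_force: 2.6
phi of tcp 29.095017797139263 r 0.12980381029297508 8.425 [ 3.  -5.  -3.7]
24.0 [0.0005 0.0003 0.    ] -0.002
28.0 [0.0094 0.0014 0.    ] 0.068
32.0 [0.0183 0.0032 0.    ] 0.138
36.0 [ 0.027   0.0056 -0.    ] 0.207
40.0 [ 0.0356  0.0085 -0.    ] 0.277
44.0 [ 0.0439  0.0121 -0.    ] 0.347
0.62 [0.50797511 0.03366472 0.0745    ] 22.967187919009348
```

```bash
python3 -m pendant '[[0,0.0094,0.0014,0,0,0,0.068],[0,0.0183,0.0032,0,0,0,0.138],[0,0.027,0.0056,0,0,0,0.207],[0,0.0356,0.0085,0,0,0,0.277],[0,0.0439,0.0121,0,0,0,0.347]]';  python3 arc.py 0.012 0.104 44 46 48 50 52 54; cat > chk.py <<'E'
from h import *
im=env.get_image("wrist"); cv2.imwrite("pics/last.png",im["image"])
for r in env.tip_of("wrist","cup_a_mid"): 
    p=atz(im,r["centre"],.0745); print(r["conf"],p, -143.5-np.degrees(np.arctan2(p[1]-.051,p[0]-.58)))
for r in env.tip_of("wrist","spindle"):print("sp",r["conf"],atz(im,r["centre"],.048))
E
python3 chk.py
```

```text
time_s: 9.15
position: [0.4584, 0.006, 0.1042]
tool_rot: [[-0.434, 0.901, 0.001], [0.901, 0.434, -0.001], [-0.001, -0.0, -1.0]]
ft_force: [1.6, -5.2, -0.4]
grip_width: -0.0001
gripper_force: 2.5
phi of tcp 49.286889367835954 r 0.1296376331886671 9.15 [ 1.6 -5.2 -0.4]
44.0 [0.0001 0.0001 0.0002] 0.002
46.0 [0.0045 0.0006 0.0002] 0.037
48.0 [0.009  0.0013 0.0002] 0.072
50.0 [0.0135 0.0021 0.0002] 0.106
52.0 [0.0179 0.003  0.0002] 0.141
54.0 [0.0223 0.0042 0.0002] 0.176
0.57 [0.50770057 0.05880703 0.0745    ] -317.33697374062257
sp 0.71 [0.5801797  0.05329506 0.048     ]
```

```bash
python3 -m pendant '[[0,0.0045,0.0006,0,0,0,0.037],[0,0.009,0.0013,0,0,0,0.072],[0,0.0135,0.0021,0,0,0,0.106],[0,0.0179,0.003,0,0,0,0.141],[0,0.0223,0.0042,0,0,0,0.176]]';  python3 arc.py 0.012 0.104 55 56 57 57.5 58 58.5 59 ; python3 chk.py
```

```text
time_s: 9.93
position: [0.4524, 0.0278, 0.1041]
tool_rot: [[-0.271, 0.963, -0.001], [0.963, 0.271, -0.001], [-0.001, -0.001, -1.0]]
ft_force: [-0.3, -4.5, 0.6]
grip_width: -0.0002
gripper_force: 2.3
phi of tcp 59.277043339115295 r 0.12972414548447442 9.925 [-0.3 -4.5  0.6]
55.0 [0.0023 0.0004 0.0001] 0.02
56.0 [0.0046 0.0007 0.0001] 0.037
57.0 [0.0068 0.001  0.0001] 0.054
57.5 [0.0079 0.0012 0.0001] 0.063
58.0 [0.009  0.0013 0.0001] 0.072
58.5 [0.0102 0.0015 0.0001] 0.081
59.0 [0.0113 0.0017 0.0001] 0.089
0.8 [0.50780871 0.07245532 0.0745    ] -306.94800306306433
sp 0.98 [0.57891986 0.05462033 0.048     ]
```

```bash
python3 -m pendant '[[0,0.0017,0.0003,0,0,0,0.014],[0,0.0034,0.0005,0,0,0,0.028],[0,0.0051,0.0008,0,0,0,0.041],[0,0.0065,0.001,0,0,0,0.052]]';  python3 arc.py 0.012 0.104 57 57.5 58 58.5 59 59.5 60 60.5 61; python3 chk.py
```

```text
time_s: 10.58
position: [0.4514, 0.0346, 0.1041]
tool_rot: [[-0.22, 0.976, -0.001], [0.976, 0.22, -0.001], [-0.0, -0.001, -1.0]]
ft_force: [-2.2, -5.0, 1.3]
grip_width: 0.0002
gripper_force: 2.1
phi of tcp 62.326737741381976 r 0.12969325117167596 10.575 [-2.2 -5.   1.3]
57.0 [-0.      0.0001  0.0001] 0.002
57.5 [0.0011 0.0002 0.0001] 0.01
58.0 [0.0022 0.0004 0.0001] 0.019
58.5 [0.0033 0.0005 0.0001] 0.028
59.0 [0.0045 0.0006 0.0001] 0.037
59.5 [0.0056 0.0008 0.0001] 0.045
60.0 [0.0067 0.0009 0.0001] 0.054
60.5 [0.0078 0.0011 0.0001] 0.063
61.0 [0.0089 0.0013 0.0001] 0.071
0.87 [0.50937307 0.07724414 0.0745    ] -303.11552443496146
sp 0.79 [0.57920404 0.05444411 0.048     ]
```

View pics/last.png

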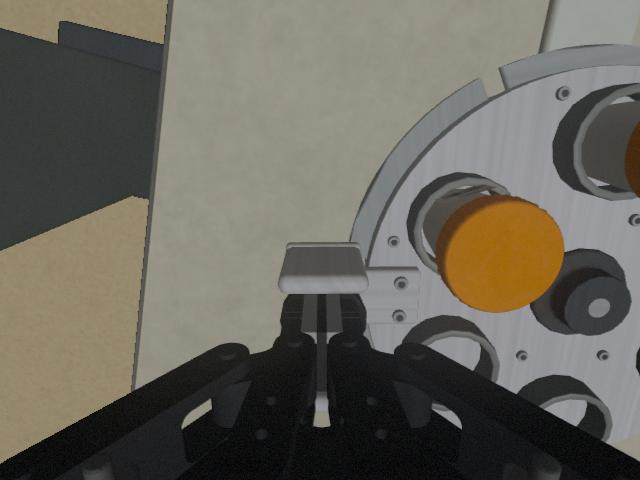

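The fingertips are at (322,300), close against the upper cheek (row 290), and the cap is still down. The next notch is a few degrees off, so I creep on and watch the force.

```bash
python3 -m pendant '[[0,0.0007,0.0001,0,0,0,0.006],[0,0.0014,0.0002,0,0,0,0.012],[0,0.0022,0.0004,0,0,0,0.019],[0,0.0028,0.0004,0,0,0,0.024],[0,0.0033,0.0005,0,0,0,0.028]]';  python3 arc.py 0.012 0.104 58.5 59 59.5 60 60.5
```

```text
time_s: 11.35
position: [0.4512, 0.0381, 0.104]
tool_rot: [[-0.192, 0.981, -0.001], [0.981, 0.192, -0.0], [-0.0, -0.001, -1.0]]
ft_force: [-2.4, -4.9, 1.2]
grip_width: -0.0003
gripper_force: 2.1
phi of tcp 63.858975077049905 r 0.12944051432878545 11.35 [-2.4 -4.9  1.2]
58.5 [-0.0001 -0.0001  0.    ] -0.0
59.0 [ 0.001 -0.     0.   ] 0.008
59.5 [0.0022 0.0001 0.    ] 0.017
60.0 [0.0033 0.0002 0.    ] 0.026
60.5 [0.0044 0.0004 0.    ] 0.035
```

```bash
python3 -m pendant '[[0,0.0005,0.0001,0,0,0,0.004],[0,0.001,0.0002,0,0,0,0.008],[0,0.001,0.0002,0,0,0,0.008]]'; python3 chk.py;  python3 arc.py 0.012 0.104 58.5 59 59.5 60 60.5
```

```text
time_s: 11.72
position: [0.4511, 0.0391, 0.104]
tool_rot: [[-0.185, 0.983, -0.001], [0.983, 0.185, -0.0], [-0.0, -0.001, -1.0]]
ft_force: [-2.4, -3.6, 1.1]
grip_width: 0.0001
gripper_force: 1.9
0.87 [0.50998603 0.0783993  0.0745    ] -302.1275858849753
sp 0.82 [0.58007712 0.05442457 0.048     ]
phi of tcp 64.34371466436897 r 0.12937526706976363 11.875 [-2.7 -4.8  1.2]
58.5 [-0.0012 -0.0003  0.    ] -0.008
59.0 [-0.     -0.0002  0.    ] 0.001
59.5 [ 0.0011 -0.0001  0.    ] 0.009
60.0 [0.0022 0.     0.    ] 0.018
60.5 [0.0033 0.0002 0.    ] 0.027
```

```bash
python3 -m pendant '[[0,0.0004,0,0,0,0,0.003],[0,0.0008,0,0,0,0,0.006],[0,0.0011,0,0,0,0,0.009],[0,0.0011,0,0,0,0,0.009]]'
```

```text
time_s: 12.38
position: [0.451, 0.0402, 0.104]
tool_rot: [[-0.175, 0.984, -0.001], [0.984, 0.175, -0.0], [-0.0, -0.001, -1.0]]
ft_force: [-2.1, -4.9, 0.6]
grip_width: -0.0005
gripper_force: 2.1
```

```bash
python3 -m pendant '[[0,0.0004,0,0,0,0,0.003],[0,0.0008,0,0,0,0,0.006],[0,0.0011,0.0001,0,0,0,0.009],[0,0.0011,0.0001,0,0,0,0.009]]'; python3 chk.py
```

```text
time_s: 12.88
position: [0.4509, 0.0414, 0.104]
tool_rot: [[-0.167, 0.986, -0.001], [0.986, 0.167, -0.0], [0.0, -0.001, -1.0]]
ft_force: [-2.6, -4.9, 0.7]
grip_width: 0.0001
gripper_force: 1.9
0.73 [0.51095362 0.07931139 0.0745    ] -301.20468162280787
sp 0.63 [0.58104573 0.05294469 0.048     ]
```

```bash
python3 -m pendant '[[0,0.0004,0,0,0,0,0.003],[0,0.0008,0,0,0,0,0.006],[0,0.0008,0,0,0,0,0.006]]'
```

```text
time_s: 13.4
position: [0.4512, 0.0426, 0.1042]
tool_rot: [[-0.16, 0.987, 0.001], [0.987, 0.16, 0.0], [0.0, 0.001, -1.0]]
ft_force: [0.1, -0.1, -0.3]
grip_width: -0.0002
gripper_force: 0.0
```

```bash
python3 -m pendant '[[0,0.0004,0,0,0,0,0.003],[0,0.0008,0.0001,0,0,0,0.006],[0,0.0008,0.0001,0,0,0,0.006]]'; python3 chk.py
```

```text
time_s: 13.78
position: [0.451, 0.0431, 0.1041]
tool_rot: [[-0.154, 0.988, 0.0], [0.988, 0.154, 0.0], [0.0, 0.0, -1.0]]
ft_force: [-0.4, 0.1, -0.2]
grip_width: -0.0001
gripper_force: 0.0
0.84 [0.50999541 0.08134531 0.0745    ] -300.0644267870347
sp 0.85 [0.58013522 0.05312424 0.048     ]
```

View pics/last.png

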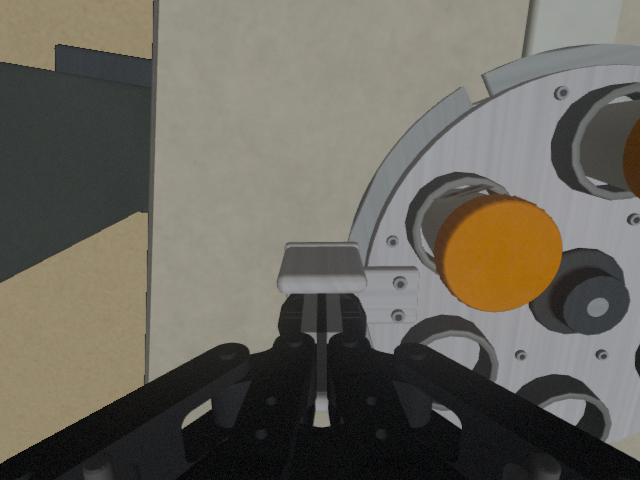

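The force fell to zero and the cup reads 59.9°, so the plunger appears to have sprung into the notch. I back off inside the guard, lift straight up and check.

```bash
python3 -m pendant '[[0,-0.006,0,0,0,0,0],[0,-0.01,0,0,0,0,0],[0,-0.01,0,-0.03,0,0,0],[0,-0.01,0,-0.09,0,0,0],[0,-0.01,0,-0.14,0,0,0]]'; python3 -m pendant '[[0,-0.03,-0.04,0,0,0,0],[0,-0.06,-0.08,0,0,0,0],[0,-0.06,-0.08,0,0,0,0]]'; python3 look.py w9; python3 - <<'E'
from h import *
im=env.get_image("scene"); cv2.imwrite("pics/s9.png",cv2.resize(im["image"][160:300,200:380],None,fx=4,fy=4,interpolation=cv2.INTER_CUBIC))
for n in("button","guard"):
  for r in env.tip_of("scene",n): print(n,r["conf"],r["centre"],atz(im,r["centre"],Z[n]))
E
```

```text
time_s: 14.55
position: [0.4524, 0.0329, 0.2462]
tool_rot: [[-0.154, 0.988, 0.001], [0.988, 0.154, -0.0], [-0.0, 0.001, -1.0]]
ft_force: [0.2, 0.4, -0.4]
grip_width: 0.0001
gripper_force: 0.0
time_s: 14.92
position: [0.3813, -0.04, 0.2444]
tool_rot: [[-0.15, 0.989, 0.0], [0.989, 0.15, -0.0], [-0.0, 0.0, -1.0]]
ft_force: [0.4, 1.5, -0.4]
grip_width: -0.0002
gripper_force: 0.0
[ 0.3813 -0.04    0.2444] [[-0.150438982634045, 0.9886192871260497, 0.00013276450777398397], [0.988619209543298, 0.15043902429164469, -0.0003981107414363943], [-0.0004135529204061571, 7.136216781354526e-05, -0.9999999119407076]] 14.925 [-23.8196   4.9996  98.1845  -0.0183  76.7998 -32.4678] [ 0.3734  1.4866 -0.4078] -0.00022584629918882853
spindle [581.7 132.5] 0.68 [0.5813 0.0543 0.048 ]
button [432.9 139. ] 0.6 [0.4528 0.0314 0.084 ]
reader [628.1  23.4] 0.64 [0.5699 0.1271 0.075 ]
cup_a_mid [524.7  79.3] 0.93 [0.5108 0.0818 0.0745]
roll_mid [432.3 138.6] 0.48 [0.4723 0.0309 0.014 ]
button 0.51 [250.0, 251.9] [0.45333731 0.0308613  0.084     ]
guard 0.67 [248.9, 247.7] [0.45045459 0.02840576 0.1       ]
```

View pics/w9.png

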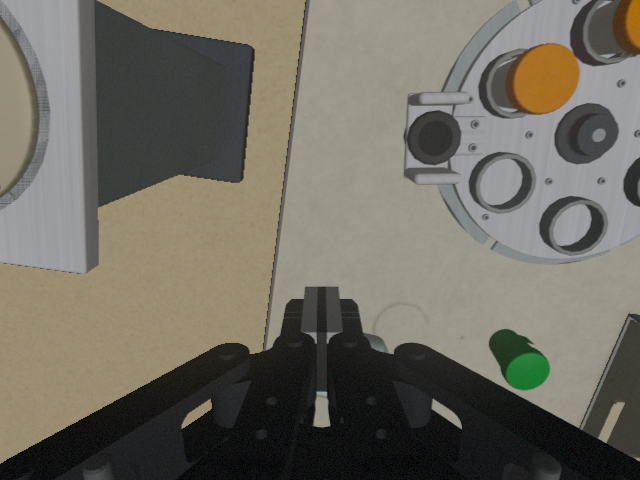

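View pics/s9.png

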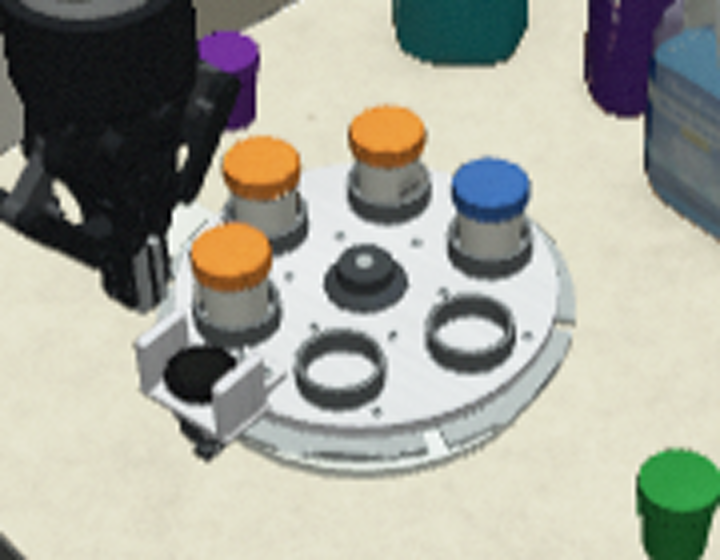

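The disc has turned about 60.2°. Seen from two cameras, the cap triangulates consistently at its full-up height of 84 mm. The cups, roll, decapper and wipes are untouched and the arm is clear, so I hand in.

```bash
python3 -c "
from rig import env
print(env.close_job())"
```

```text
the job is handed in; nothing more can be done
None
```

The carousel was indexed on one station clockwise (about 60° measured) and the plunger read as fully up in the next notch; the arm finished clear, about 15 s in, and the job is handed in.

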